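Let a standing measuring instrument down onto its underside against the bench stop

TASK

The black instrument with the orange corners stands on its tail in front of the bench stop. Tip it over by its carrying handle with the fingers loosely around or under the bar, away from the stop and onto its underside, letting it down gently all the way rather than letting it fall; then push it back along the bench until its tail sits square against the rubber face of the stop. Do not clamp the handle or lift the instrument off the bench, and leave the other things on the bench where they are.

Things in the scene. Friction and masses are not known exactly. Their poses are not given: they have to be found in the camera images.
- instrument: Black instrument, orange corner bumpers, 0.7-1 kg, 96 (own x) x 156 (y) x 212 mm (z, tail to front) over the bumpers, plus handle. Starts standing on its tail, z up. Origin: centre of the tail end (48 mm above the bench once it lies). Own -x is the underside: it faces away from the stop and must end on the bench, own x up. Topples by itself beyond about 24 degrees; rests on its bumper faces.
- handle_bar (a point): Middle of the rigid handle's round bar: 12 mm thick, along the instrument's own y, on its axis at z = 262 mm. Front panel at z = 206 mm, its connectors (at x = -25 and +25 mm) end at z = 218 mm. Posts 12 mm thick at y = -58 and +58 mm leave 104 mm clear along the bar and 50 mm between bar and panel. With the instrument lying, the bar is level, its middle 48 mm above the bench.
- tail_edge (a point): Middle of the bottom edge of the tail on the underside's side (own x = -48 mm, z = 0): the edge on which the instrument turns as it is tipped. It stays on the bench throughout, though it may slide.
- stop: Bench stop: aluminium slotted bar 40 mm wide (own x), 280 mm long (own y), 40 mm high, fixed to the bench, an 8 mm rubber strip along the side facing the instrument (own -x). Origin: centre of the bar's underside, on the bench. The instrument starts 10 to 30 mm in front of the rubber, its own x along the stop's own x within 4 degrees.
- stop_face (a point): Middle of the rubber face of the stop (own x = -28 mm), 20 mm above the bench. The tail must come to lie against this face.
- driver: Blue-handled screwdriver lying on the bench, 200 mm long along its own x, 26 mm thick; leave it alone.
- screw_tray: Small black open tray of screws, 70 x 100 x 26 mm, origin under its centre; leave it alone.
- cleaner: Clear closed bottle with a white cap and orange label, 62 mm across, 175 mm tall, origin under its centre; leave it alone.
- towel_roll: White paper towel roll standing on end, 112 mm across, 225 mm tall, origin under its centre; leave it alone.
- parts_bin: Blue open parts bin, 170 x 110 x 75 mm, origin under its centre; leave it alone.
- spray_can: White spray can, 52 mm across, 160 mm tall, origin under its centre; leave it alone.
- caps_jar: Small clear jar with a black lid, 68 mm across, 75 mm tall, origin under its centre; leave it alone.

How it is judged:
By the outcome, as a careful person would: the job done as asked, in the order asked, and still so for the second after the job is handed in, with the robot touching nothing.
It also fails if it takes over 67 s, if anything falls off the work surface, if the arm or the gripper's body presses on something with over 40 N, if the wrist force passes 120 N, or if a joint passes its speed limit or range.

ROBOT

A 6-joint arm with a two-finger parallel gripper is mounted at the origin on the work surface. World frame = base frame: x ahead of the robot, y to its left, z up, the work surface at z = 0. Lengths are in mm, angles in rad, forces in N, time in s.
With the tool pointing down it reaches from about 350 to 975 mm from the base axis. Payload 7.1 kg.
Tool frame: the origin (TCP) lies at the very end of the fingers, on their centre line; the grasp point (between the pads) lies 19 mm behind it (ctrl.tcp_to_grasp is the distance from the TCP to the grasp point, in mm); z points along the fingers, x is the direction in which the jaws open and shut, and the axes are right-handed (so a half turn about z gives the same grasp; the last joint's range is limited). The gripper opens to 88 mm and grips with 3 to 60 N. Pads are 20 mm wide; open, the fingers measure 115 mm over their backs; the gripper's body (75 mm by 178 mm) begins 61 mm behind the grasp point.
Start: joints at [1.109, 0.423, 1.63, -0, 1.089, -0.019], TCP at [267.762, 564.72, 222.675] pointing down, gripper open.
Joint ranges: [-3, 3], [-0.9, 2.11], [0.09, 2.58], [-1.31, 4.45], [0.11, 2.69], [-2.54, 2.54]. Speed limits (rad/s): [2.39, 2.39, 3.01, 3.14, 3.14, 3.14].

INTERFACE

Orientations are given as a rotation vector (axis times angle).
In Python, from workcell import get_obs, viewer, ctrl, masks_of gives the robot as it stands. The module is installed in compiled form; this text tells all that it offers.
- The arm moves only by the shell command python3 -m inch 'ROWS'. ROWS is JSON, a list of rows, each an object of numbers: "tx", "ty", "tz": the shift along the tool's x, y, z in cm; "ax", "ay", "az": the turn, a rotation vector about the tool's x, y, z in degrees; "jaw": the opening, from 0 (shut) to 1 (fully open). In form: [{"tx": .., "ty": .., "tz": .., "ax": .., "ay": .., "az": .., "jaw": ..}, ...]. A call has 1 to 12 rows; each row shifts and turns the commanded pose from where the row before left it, along the tool's axes as they then stand; what a row does not reach is not made up. A row lasts 1/8 s, in which the tool goes at most 62.5 mm and 10.7 degrees, less where a joint would pass 70% of its speed; a pose out of reach is approached as far as the arm can. A call is refused whole if a number of a shift passes 6.25 or a number of a turn 10.7, either way. A call with a gripper value outside its range is refused whole. The fingers move at their own pace and stop on an object; the grip force is fixed at half the most. Time passes only in rows, so rows that do not move let the fingers close. It gives the time, the measured TCP pose, the force and the opening at its end, in the units of the state.
- get_obs(): the state, without advancing time (a new reading comes with each control period).
- viewer.get_image(name): name is "scene" or "top" or "wrist"; returns (picture, depth): 480x640x3 uint8, red, green, blue; 480x640 float32, mm along the optical axis (not along the pixel's ray), 0 where there is no reading.
- viewer.get_calibration(name): a dict with "fx", "fy", "cx", "cy" (pixels), "rvec" (rotation vector, rad) and "tvec" (3), from world to camera coordinates, as OpenCV has them. Camera axes: x right, y down, z forward; pixel columns grow to the right and rows downward; lengths in mm; the calibration is good to about 2 mm. A picture is of the moment at which its call begins: read the wrist's pose just before it. get_calibration takes no time and is no camera call; for the wrist camera it gives the pose at the moment of the call.
- ctrl.close_job(): hands the job in, once; it reports no verdict.
Trained networks look in the newest picture that a camera, given by its name, has taken for a name from the list of things; names that differ only in an ending like _2 or _b are one class to them, and where a whole thing is asked for, a point or a joint stands for the part that bears it (a point fixed in the world has none). Each returns a list of dicts, best first, with "score" (0 to 1); they miss things now and then, are a little off and sometimes report something else, mostly with a low value. They report only what shows in the picture. A call takes as long as a camera call.
- masks_of(camera, thing): "pixels" (480x640 bool, what is visible of it) and "location" ([column, row] in pixels, amid what is visible of it).
The state is a dict: "t": time; "qpos": joint angles; "qvel": joint speeds; "joint_torque": joint torques, N m; "ee_pos": TCP position; "orientation": TCP orientation; "ft_force": force on the tool from outside, world axes, zero at the start; "moment": the same for the moment, N m; "width": finger opening in mm.
Only numpy, scipy, OpenCV 4.12 (cv2) and the standard library are available. Lean on these libraries where they do the work, as an engineer would, in place of code of your own. Each camera call takes 0.05 s, during which the arm holds its last target. There are 200 camera calls.

## Working session

There is one attempt and no reset: what is moved stays moved. The work goes in short steps, Python scripts to look and compute and a shell command to move; the robot and the scene stay as the last step left them, time stands still between calls to the robot, and variables do not carry over. Pictures are saved under pics/ and viewed, about 8 in all and at most 12, crops included, and the job is handed in when it is done.

```bash
mkdir -p pics; cat > h.py <<'E'
import numpy as np, cv2
from workcell import get_obs, viewer, ctrl, masks_of
from scipy.spatial.transform import Rotation as R
def look(cam,fn=None):
    c=viewer.get_calibration(cam); im,d=viewer.get_image(cam)
    if fn: cv2.imwrite('pics/'+fn,im[:,:,::-1])
    return im,d,c
def cloud(d,c,m=None):
    ok=(d>0) if m is None else (d>0)&m
    v,u=np.nonzero(ok); z=d[v,u]
    p=np.c_[(u-c['cx'])/c['fx']*z,(v-c['cy'])/c['fy']*z,z]
    Rm=R.from_rotvec(np.ravel(c['rvec'])).as_matrix()
    return (p-np.ravel(c['tvec']))@Rm, np.c_[u,v]
E
python3 - <<'E'
from h import *
np.set_printoptions(precision=1,suppress=True)
o=get_obs();print(o['ee_pos'],o['orientation'],R.from_rotvec(o['orientation']).as_matrix(),o['ft_force'],o['width'])
a=[]
for cam in('scene','top'):
    im,d,c=look(cam,cam+'1.png'); a.append(im)
    for t in('instrument','stop','driver','screw_tray','cleaner','towel_roll','parts_bin','spray_can','caps_jar','handle_bar'):
        for r in masks_of(cam,t)[:1]:
            p,_=cloud(d,c,r['pixels'])
            print(cam,t,round(r['score'],2),r['location'],len(p),np.median(p,0) if len(p) else '',*(np.percentile(p,[2,98],axis=0) if len(p) else ''))
E
```

```text
[267.5 564.3 221.9] [ 2.7  1.7 -0. ] [[ 0.4  0.9 -0. ]
 [ 0.9 -0.4 -0. ]
 [-0.  -0.  -1. ]] [0.5 0.5 0.2] 88.06247143746921
scene instrument 0.69 [307.4, 274.9] 4917 [604.5 -87.8 173.9] [ 508.4 -109.7    9.6] [656.9 -17.6 268. ]
scene stop 0.89 [275.1, 314.3] 2650 [ 563.6 -167.5   38. ] [ 415.1 -211.8    1.6] [ 688.4 -126.9   46.2]
scene driver 0.67 [123.1, 345.9] 4599 [ 436.1 -493.7  190.7] [ 355.1 -539.1    8.3] [ 457.2 -435.9  229.3]
scene screw_tray 0.94 [219.3, 321.4] 1177 [ 445.3 -256.2    7.8] [ 398.6 -294.6   -1.5] [ 500.5 -221.9   29.8]
scene cleaner 0.6 [240.7, 398.7] 1190 [ 690.8 -383.3  111.5] [ 660.9 -404.2   13.5] [ 707.6 -352.1  177.1]
scene towel_roll 0.93 [122.5, 344.8] 4500 [ 436.7 -493.7  192.6] [ 357.5 -539.    12.5] [ 457.2 -437.3  229.3]
scene parts_bin 0.73 [155.8, 418.7] 5060 [ 543.2 -528.8   23.4] [ 495.  -612.4    0.2] [ 612.6 -444.    77.4]
scene spray_can 0.81 [451.2, 172.6] 829 [608.8 507.9 104.2] [581.4 496.6   8.5] [627.  544.3 164.8]
scene caps_jar 0.94 [399.1, 156.5] 592 [431.6 490.5  53.4] [394.7 471.7   4. ] [454.3 531.8  81.4]
scene handle_bar 0.89
[... 410 characters left out ...]
, 267.1] 840 [ 449.3 -259.8    4.4] [ 399.7 -294.1   -3.7] [ 496.9 -221.8   29.1]
top cleaner 0.63 [446.2, 192.0] 563 [ 664.2 -363.2  113.3] [ 645.  -396.6   15.5] [ 696.6 -344.2  176.2]
top towel_roll 0.9 [498.5, 281.9] 2436 [ 397.3 -461.2  222.1] [ 347.7 -533.7    7.3] [ 450.5 -430.1  229.1]
top parts_bin 0.64 [500.3, 233.7] 2489 [ 556.3 -538.9   17.5] [ 495.2 -613.1   -1.9] [ 607.7 -441.6   77.2]
top spray_can 0.61 [142.4, 226.0] 624 [593.9 510.6 132.8] [574.3 497.9   4.1] [622.3 553.  163.9]
top caps_jar 0.94 [153.5, 285.5] 558 [418.4 494.4  71.9] [388.1 471.4  -0.6] [450.1 539.9  80.8]
top handle_bar 0.87 [345.3, 222.1] 2165 [563.9 -57.3 206.4] [ 501.4 -103.8    3.4] [650.1 -14.5 268.5]
```

View pics/scene1.png

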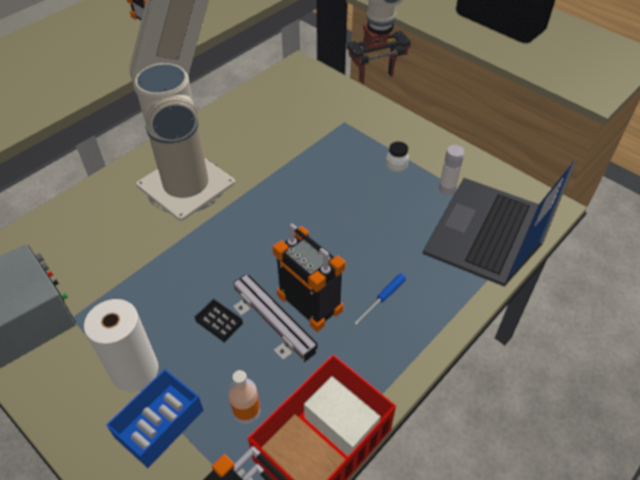

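View pics/top1.png

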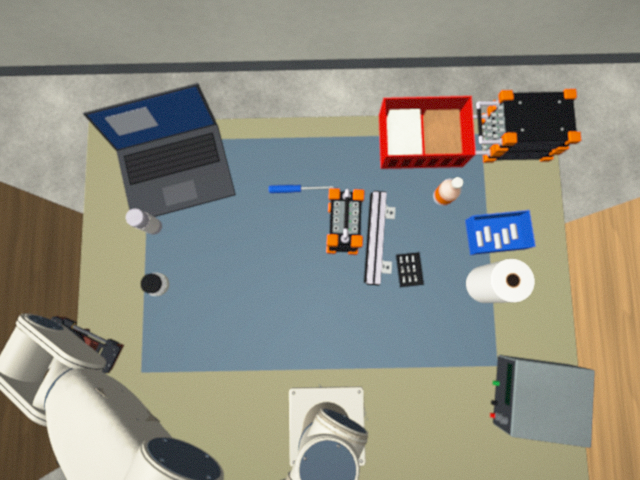

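Both views match: the instrument stands at about scene (310,275) / top (345,222). The stop is to its −y side, and the driver lies just beyond it in +x. Next I measure yaw and edges.

```bash
cat >> h.py <<'E'
def ang(v): 
    a=np.degrees(np.arctan2(v[1],v[0])); return (a+90)%180-90
def rect(p):
    (c,s,a)=cv2.minAreaRect(p[:,:2].astype(np.float32)); b=cv2.boxPoints((c,s,a)); e=[b[1]-b[0],b[2]-b[1]]
    L=max(e,key=np.linalg.norm); return np.round(c,1),np.round(sorted(s),1),round(float(ang(L)),2)
E
python3 - <<'E'
from h import *
np.set_printoptions(precision=1,suppress=True)
for cam in('scene','top'):
    im,d,c=look(cam); p,_=cloud(d,c)
    # window
    w=lambda x0,x1,y0,y1,z0,z1: p[(p[:,0]>x0)&(p[:,0]<x1)&(p[:,1]>y0)&(p[:,1]<y1)&(p[:,2]>z0)&(p[:,2]<z1)]
    s=w(390,710,-225,-120,34,44); print(cam,'stop',rect(s),np.median(s[:,2]))
    t=w(480,680,-115,10,200,219); print('insttop',rect(t),t.min(0),t.max(0))
    b=w(480,680,-115,10,255,275); print('bar',rect(b),np.median(b,0),np.percentile(b[:,2],[5,50,95]))
    m=w(480,680,-118,10,50,190);print('side',m.min(0),m.max(0))
    dr=masks_of(cam,'driver')[0]['pixels']
    f=w(680,740,-40,180,5,40); print('driver',rect(f))
E
```

```text
scene stop (array([ 545.3, -180.2]), array([102.3, 290.5]), -4.32) 39.8018449002581
insttop (array([580.1, -60.9]), array([ 98.6, 158.9]), -4.05) [ 497.8 -113.4  200. ] [660.9  -7.9 219. ]
bar (array([579.9, -59.8]), array([ 16.3, 129.8]), -3.41) [582.9 -61.6 266.7] [260.4 266.7 271.1]
side [ 499.1 -113.8   50.1] [659.4 -20.8 190. ]
driver (array([709.9,  70.8]), array([ 58.9, 217.7]), -89.95)
top stop (array([ 547.1, -158.4]), array([ 52.3, 285.7]), -6.07) 38.996403535041914
insttop (array([577.6, -60.9]), array([ 96.2, 155.2]), -3.69) [ 497.7 -111.3  200. ] [656.8  -8.7 219. ]
bar (array([578.3, -60.8]), array([ 12.3, 127.5]), -3.71) [576.3 -60.1 266.9] [261.2 266.9 271.1]
side [ 498.5 -109.9   50.6] [631.1 -14.7 189.3]
driver (array([710.1,  70. ]), array([ 57.6, 213.5]), -89.03)
```

```bash
cat >> h.py <<'E'
def toolR(yaw,tilt=0):  # tool down, x at yaw deg; tilt = turn about tool y (deg)
    y=np.radians(yaw); x=np.array([np.cos(y),np.sin(y),0]); z=np.array([0,0,-1.]); M=np.c_[x,np.cross(z,x),z]
    return R.from_matrix(M)*R.from_rotvec([0,np.radians(tilt),0])
def plan(pos,yaw,tilt=0):
    o=get_obs(); Rc=R.from_rotvec(o['orientation']); Rt=toolR(yaw,tilt)
    print('turn(deg,tool)',(Rc.inv()*Rt).as_rotvec(degrees=True).round(2),'shift cm after turn',(Rt.inv().apply(np.array(pos)-o['ee_pos'])/10).round(2),'before',(Rc.inv().apply(np.array(pos)-o['ee_pos'])/10).round(2))
E
python3 - <<'E'
from h import *
plan([578,-61,345],86.2)
E
```

```text
turn(deg,tool) [ -0.     0.   -21.57] shift cm after turn [-60.38  35.1  -12.23] before [-43.24  54.84 -12.23]
```

```bash
python3 -m inch '[{"tz":-6,"az":-10.7,"jaw":0.4},{"tz":-6,"az":-10.7,"jaw":0.4},{"tx":-4.5,"ty":2.6,"jaw":0.4},{"tx":-4.5,"ty":2.6,"jaw":0.4},{"tx":-4.5,"ty":2.6,"jaw":0.4},{"tx":-4.5,"ty":2.6,"jaw":0.4},{"tx":-4.5,"ty":2.6,"jaw":0.4},{"tx":-4.5,"ty":2.6,"jaw":0.4},{"tx":-4.5,"ty":2.6,"jaw":0.4},{"tx":-4.5,"ty":2.6,"jaw":0.4},{"tx":-4.5,"ty":2.6,"jaw":0.4},{"tx":-4.5,"ty":2.6,"jaw":0.4}]'; python3 -c "
from h import *
plan([578,-61,345],86.2)"
```

```text
turn(deg,tool) [ -0.     0.   -21.57] shift cm after turn [-60.38  35.1  -12.23] before [-43.24  54.84 -12.23]$[0]: bad value
```

```bash
python3 -m inch '[{"tx":0,"ty":0,"tz":-6,"ax":0,"ay":0,"az":-10.7,"jaw":0.4},{"tx":0,"ty":0,"tz":-6,"ax":0,"ay":0,"az":-10.7,"jaw":0.4},{"tx":-4.5,"ty":2.6,"tz":0,"ax":0,"ay":0,"az":0,"jaw":0.4},{"tx":-4.5,"ty":2.6,"tz":0,"ax":0,"ay":0,"az":0,"jaw":0.4},{"tx":-4.5,"ty":2.6,"tz":0,"ax":0,"ay":0,"az":0,"jaw":0.4},{"tx":-4.5,"ty":2.6,"tz":0,"ax":0,"ay":0,"az":0,"jaw":0.4},{"tx":-4.5,"ty":2.6,"tz":0,"ax":0,"ay":0,"az":0,"jaw":0.4},{"tx":-4.5,"ty":2.6,"tz":0,"ax":0,"ay":0,"az":0,"jaw":0.4},{"tx":-4.5,"ty":2.6,"tz":0,"ax":0,"ay":0,"az":0,"jaw":0.4},{"tx":-4.5,"ty":2.6,"tz":0,"ax":0,"ay":0,"az":0,"jaw":0.4},{"tx":-4.5,"ty":2.6,"tz":0,"ax":0,"ay":0,"az":0,"jaw":0.4},{"tx":-4.5,"ty":2.6,"tz":0,"ax":0,"ay":0,"az":0,"jaw":0.4}]'; python3 -c "
from h import *
plan([578,-61,345],86.2)"
```

```text
t: 2.8
ee_pos: [496.5, 96.2, 342.9]
orientation: [2.297, 2.143, 0.001]
ft_force: [0.9, 0.3, 0.5]
width: 35.3
turn(deg,tool) [ 0.04 -0.01 -0.17] shift cm after turn [-15.14   9.17  -0.21] before [-15.11   9.22  -0.2 ]
```

```bash
python3 -m inch '[{"tx":-5.0,"ty":3.0,"tz":0,"ax":0,"ay":0,"az":0,"jaw":0.4},{"tx":-5.0,"ty":3.0,"tz":0,"ax":0,"ay":0,"az":0,"jaw":0.4},{"tx":-4.8,"ty":3.0,"tz":0,"ax":0,"ay":0,"az":0,"jaw":0.4},{"tx":0,"ty":0,"tz":0,"ax":0,"ay":0,"az":0,"jaw":0.4},{"tx":0,"ty":0,"tz":0,"ax":0,"ay":0,"az":0,"jaw":0.4}]'; python3 -c "
from h import *
plan([578,-61,300],86.2)
print(get_obs()['qpos'])
im,d,c=look('wrist','w1.png'); p,_=cloud(d,c)
b=p[(abs(p[:,0]-578)<100)&(abs(p[:,1]+61)<60)&(p[:,2]>253)&(p[:,2]<275)]
print(len(b)); print(rect(b),np.median(b,0))
s=p[(abs(p[:,0]-545)<170)&(p[:,1]<-115)&(p[:,1]>-230)&(p[:,2]>34)&(p[:,2]<46)]
print(len(s)); print(rect(s) if len(s) else '')
"
```

```text
t: 3.42
ee_pos: [575.1, -55.9, 342.4]
orientation: [-2.297, -2.142, 0.0]
ft_force: [-0.5, 0.2, 0.0]
width: 34.9
turn(deg,tool) [-0.05 -0.03 -0.21] shift cm after turn [-0.49  0.32  4.24] before [-0.49  0.33  4.24]
[-1.17666504e-01  2.38261042e-01  1.61042046e+00  4.11562493e-04
  1.29376268e+00 -1.61863133e+00]
3490
(array([579.7, -61.3]), array([ 12.4, 126.3]), -3.6) [573.65729869 -60.83510765 267.55459366]
9638
(array([ 549.7, -159.3]), array([ 53.4, 286.4]), -5.84)
```

View pics/w1.png

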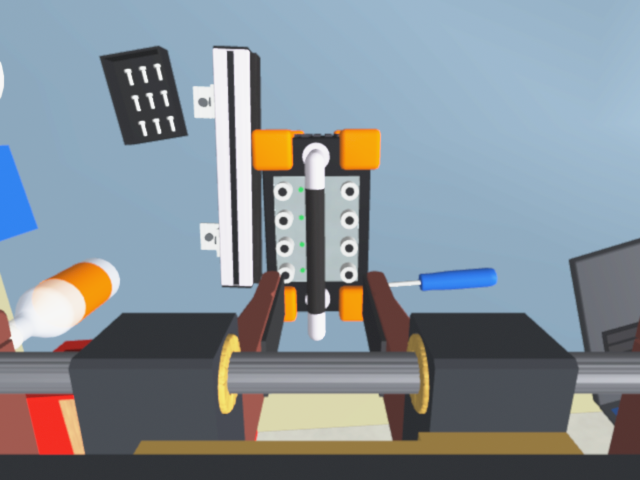

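The wrist view shows the bar (316,155 to 316,330) between the two open fingers, with the stop at the left and the driver clear at the right. Now I go down around the bar.

```bash
python3 -m inch '[{"tx":-0.5,"ty":0.35,"tz":2,"ax":0,"ay":0,"az":0,"jaw":0.4},{"tx":0,"ty":0,"tz":3,"ax":0,"ay":0,"az":0,"jaw":0.4},{"tx":0,"ty":0,"tz":3,"ax":0,"ay":0,"az":0,"jaw":0.4},{"tx":0,"ty":0,"tz":2,"ax":0,"ay":0,"az":0,"jaw":0.25},{"tx":0,"ty":0,"tz":0,"ax":0,"ay":0,"az":0,"jaw":0.25},{"tx":0,"ty":0,"tz":0,"ax":0,"ay":0,"az":0,"jaw":0.25}]'; python3 - <<'E'
# trajectory of the TCP vs theta: bar arc, tool tilt = -theta/2, TCP = bar + 18 mm along tool z
from h import *
o=get_obs(); print(o['moment'])
th0=np.radians(np.arange(0,91,10)); t=-th0/2
hy=-48*np.cos(th0)+262*np.sin(th0); hz=262*np.cos(th0)+48*np.sin(th0)
for a,y,z in zip(np.degrees(th0),hy,hz): print(a,round(y+48,1),round(z,1))
E
```

```text
t: 4.22
ee_pos: [579.0, -60.5, 243.8]
orientation: [2.295, 2.144, 0.001]
ft_force: [1.2, -0.4, 0.2]
width: 21.9
[-0.01422695  0.04766344  0.00431565]
0.0 0.0 262.0
10.0 46.2 266.4
20.0 92.5 262.6
29.999999999999996 137.4 250.9
40.0 179.6 231.6
50.0 217.8 205.2
59.99999999999999 250.9 172.6
70.0 277.8 134.7
80.0 297.7 92.8
90.0 310.0 48.0
```

```bash
python3 - <<'E'
from h import *
def pose(a):
    t=np.radians(a); til=-a/2
    p=np.array([0,-48*np.cos(t)+262*np.sin(t),262*np.cos(t)+48*np.sin(t)])
    Rt=toolR(90,til); return p+Rt.apply([0,0,18]),Rt
for a in range(0,90,3):
    p,r=pose(a);q,_=pose(a+3); print(a,(r.inv().apply(q-p)/10).round(2))
E
```

```text
0 [ 1.33  0.   -0.22]
3 [ 1.34  0.   -0.18]
6 [ 1.34  0.   -0.14]
9 [ 1.34  0.   -0.11]
12 [ 1.35  0.   -0.07]
15 [ 1.35  0.   -0.03]
18 [1.35 0.   0.  ]
21 [1.35 0.   0.04]
24 [1.35 0.   0.08]
27 [1.34 0.   0.11]
30 [1.34 0.   0.15]
33 [1.34 0.   0.18]
36 [1.33 0.   0.22]
39 [1.32 0.   0.26]
42 [1.32 0.   0.29]
45 [1.31 0.   0.33]
48 [1.3  0.   0.36]
51 [1.29 0.   0.4 ]
54 [1.28 0.   0.43]
57 [1.27 0.   0.47]
60 [1.25 0.   0.5 ]
63 [1.24 0.   0.54]
66 [1.23 0.   0.57]
69 [1.21 0.   0.6 ]
72 [1.19 0.   0.64]
75 [1.18 0.   0.67]
78 [1.16 0.   0.7 ]
81 [1.14 0.   0.73]
84 [1.12 0.   0.76]
87 [1.1  0.   0.79]
```

```bash
python3 -m inch '[{"tx":0.67,"ty":0,"tz":-0.11,"ax":0,"ay":-0.75,"az":0,"jaw":0.25},{"tx":0.67,"ty":0,"tz":-0.11,"ax":0,"ay":-0.75,"az":0,"jaw":0.25},{"tx":0.67,"ty":0,"tz":-0.09,"ax":0,"ay":-0.75,"az":0,"jaw":0.25},{"tx":0.67,"ty":0,"tz":-0.09,"ax":0,"ay":-0.75,"az":0,"jaw":0.25},{"tx":0.67,"ty":0,"tz":-0.07,"ax":0,"ay":-0.75,"az":0,"jaw":0.25},{"tx":0.67,"ty":0,"tz":-0.07,"ax":0,"ay":-0.75,"az":0,"jaw":0.25},{"tx":0.67,"ty":0,"tz":-0.05,"ax":0,"ay":-0.75,"az":0,"jaw":0.25},{"tx":0.67,"ty":0,"tz":-0.05,"ax":0,"ay":-0.75,"az":0,"jaw":0.25}]'; python3 - <<'E'
from h import *
im,d,c=look('scene','s2.png'); p,_=cloud(d,c,masks_of('scene','instrument')[0]['pixels'])
print(get_obs()['moment'],get_obs()['qpos'].round(2) if hasattr(get_obs()['qpos'],'round') else get_obs()['qpos'])
b=cv2.resize(im[170:370,200:440],None,fx=2.5,fy=2.5); cv2.imwrite('pics/s2c.png',b[:,:,::-1])
E
```

```text
t: 5.22
ee_pos: [582.3, -7.2, 246.5]
orientation: [2.243, 2.093, -0.119]
ft_force: [-0.2, -0.0, 1.3]
width: 22.0
[-0.07164777 -0.02411323  0.01177111] [ 0.02  0.34  1.7  -0.12  1.11 -1.43]
```

View pics/s2c.png

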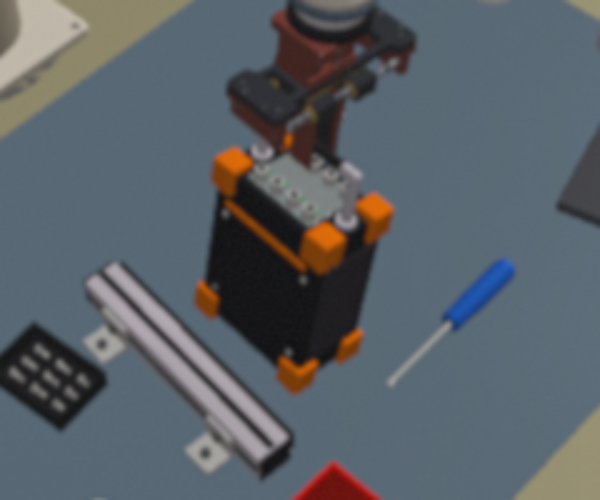

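The instrument is tilting about its far tail edge, with the handle inside the fingers at about crop (320,160). I continue along the arc.

```bash
python3 -m inch '[{"tx":0.67,"ty":0,"tz":-0.04,"ax":0,"ay":-0.75,"az":0,"jaw":0.25},{"tx":0.67,"ty":0,"tz":-0.03,"ax":0,"ay":-0.75,"az":0,"jaw":0.25},{"tx":0.67,"ty":0,"tz":-0.02,"ax":0,"ay":-0.75,"az":0,"jaw":0.25},{"tx":0.67,"ty":0,"tz":-0.01,"ax":0,"ay":-0.75,"az":0,"jaw":0.25},{"tx":0.67,"ty":0,"tz":0,"ax":0,"ay":-0.75,"az":0,"jaw":0.25},{"tx":0.67,"ty":0,"tz":0,"ax":0,"ay":-0.75,"az":0,"jaw":0.25},{"tx":0.67,"ty":0,"tz":0.02,"ax":0,"ay":-0.75,"az":0,"jaw":0.25},{"tx":0.67,"ty":0,"tz":0.02,"ax":0,"ay":-0.75,"az":0,"jaw":0.25},{"tx":0.67,"ty":0,"tz":0.04,"ax":0,"ay":-0.75,"az":0,"jaw":0.25},{"tx":0.67,"ty":0,"tz":0.04,"ax":0,"ay":-0.75,"az":0,"jaw":0.25},{"tx":0.67,"ty":0,"tz":0.06,"ax":0,"ay":-0.75,"az":0,"jaw":0.25},{"tx":0.67,"ty":0,"tz":0.06,"ax":0,"ay":-0.75,"az":0,"jaw":0.25}]'; python3 -c "
from h import *
o=get_obs();print(o['moment'],o['qpos'])"
```

```text
t: 6.82
ee_pos: [587.8, 71.3, 231.0]
orientation: [2.156, 2.012, -0.285]
ft_force: [0.5, -0.4, -0.6]
width: 22.0
[ 0.22284118 -0.04676357  0.02519038] [ 0.2304746   0.40740712  1.66065271 -0.27316201  1.1666415  -1.15133869]
```

```bash
python3 -m inch '[{"tx":0.67,"ty":0,"tz":0.07,"ax":0,"ay":-0.75,"az":0,"jaw":0.25},{"tx":0.67,"ty":0,"tz":0.07,"ax":0,"ay":-0.75,"az":0,"jaw":0.25},{"tx":0.67,"ty":0,"tz":0.09,"ax":0,"ay":-0.75,"az":0,"jaw":0.25},{"tx":0.67,"ty":0,"tz":0.09,"ax":0,"ay":-0.75,"az":0,"jaw":0.25},{"tx":0.67,"ty":0,"tz":0.11,"ax":0,"ay":-0.75,"az":0,"jaw":0.25},{"tx":0.67,"ty":0,"tz":0.11,"ax":0,"ay":-0.75,"az":0,"jaw":0.25},{"tx":0.66,"ty":0,"tz":0.13,"ax":0,"ay":-0.75,"az":0,"jaw":0.25},{"tx":0.66,"ty":0,"tz":0.13,"ax":0,"ay":-0.75,"az":0,"jaw":0.25},{"tx":0.66,"ty":0,"tz":0.14,"ax":0,"ay":-0.75,"az":0,"jaw":0.25},{"tx":0.66,"ty":0,"tz":0.14,"ax":0,"ay":-0.75,"az":0,"jaw":0.25},{"tx":0.65,"ty":0,"tz":0.16,"ax":0,"ay":-0.75,"az":0,"jaw":0.25},{"tx":0.65,"ty":0,"tz":0.16,"ax":0,"ay":-0.75,"az":0,"jaw":0.25}]'; python3 - <<'E'
from h import *
o=get_obs();print(o['moment'],o['qpos'])
im,d,c=look('scene')
b=cv2.resize(im[170:370,200:440],None,fx=2.5,fy=2.5); cv2.imwrite('pics/s3c.png',b[:,:,::-1])
E
```

```text
t: 8.32
ee_pos: [592.7, 141.4, 191.6]
orientation: [2.064, 1.925, -0.44]
ft_force: [0.3, 1.4, -1.7]
width: 21.7
[ 0.3917843  -0.01555593  0.04141834] [ 0.40009837  0.5358031   1.59213773 -0.39462823  1.23830639 -0.92866833]
```

View pics/s3c.png

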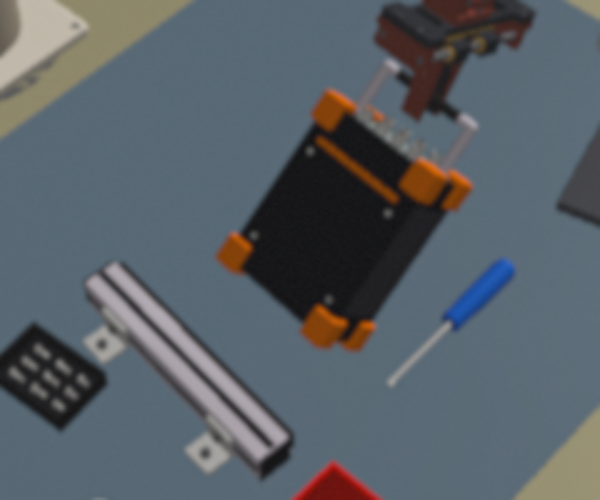

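The instrument is about halfway down, with its bar (about 430,90 in the crop) resting on the outer finger. The wrist force is under 3 N.

```bash
python3 -m inch '[{"tx":0.65,"ty":0,"tz":0.18,"ax":0,"ay":-0.75,"az":0,"jaw":0.25},{"tx":0.65,"ty":0,"tz":0.18,"ax":0,"ay":-0.75,"az":0,"jaw":0.25},{"tx":0.65,"ty":0,"tz":0.2,"ax":0,"ay":-0.75,"az":0,"jaw":0.25},{"tx":0.64,"ty":0,"tz":0.2,"ax":0,"ay":-0.75,"az":0,"jaw":0.25},{"tx":0.64,"ty":0,"tz":0.21,"ax":0,"ay":-0.75,"az":0,"jaw":0.25},{"tx":0.64,"ty":0,"tz":0.22,"ax":0,"ay":-0.75,"az":0,"jaw":0.25},{"tx":0.64,"ty":0,"tz":0.23,"ax":0,"ay":-0.75,"az":0,"jaw":0.25},{"tx":0.63,"ty":0,"tz":0.24,"ax":0,"ay":-0.75,"az":0,"jaw":0.25},{"tx":0.63,"ty":0,"tz":0.25,"ax":0,"ay":-0.75,"az":0,"jaw":0.25},{"tx":0.63,"ty":0,"tz":0.25,"ax":0,"ay":-0.75,"az":0,"jaw":0.25},{"tx":0.62,"ty":0,"tz":0.27,"ax":0,"ay":-0.75,"az":0,"jaw":0.25},{"tx":0.62,"ty":0,"tz":0.27,"ax":0,"ay":-0.75,"az":0,"jaw":0.25}]'; python3 -c "
from h import *
o=get_obs();print(o['moment'],o['qpos'])"
```

```text
t: 9.88
ee_pos: [596.5, 195.6, 131.9]
orientation: [1.966, 1.834, -0.583]
ft_force: [-0.1, 0.8, -2.1]
width: 21.9
[ 0.54469601 -0.01450138  0.00236785] [ 0.52262383  0.70400027  1.50221646 -0.48672351  1.31544987 -0.76185926]
```

```bash
python3 -m inch '[{"tx":0.62,"ty":0,"tz":0.28,"ax":0,"ay":-0.75,"az":0,"jaw":0.25},{"tx":0.61,"ty":0,"tz":0.29,"ax":0,"ay":-0.75,"az":0,"jaw":0.25},{"tx":0.61,"ty":0,"tz":0.3,"ax":0,"ay":-0.75,"az":0,"jaw":0.25},{"tx":0.6,"ty":0,"tz":0.3,"ax":0,"ay":-0.75,"az":0,"jaw":0.25},{"tx":0.6,"ty":0,"tz":0.32,"ax":0,"ay":-0.75,"az":0,"jaw":0.25},{"tx":0.59,"ty":0,"tz":0.32,"ax":0,"ay":-0.75,"az":0,"jaw":0.25},{"tx":0.59,"ty":0,"tz":0.33,"ax":0,"ay":-0.75,"az":0,"jaw":0.25},{"tx":0.59,"ty":0,"tz":0.34,"ax":0,"ay":-0.75,"az":0,"jaw":0.25},{"tx":0.58,"ty":0,"tz":0.35,"ax":0,"ay":-0.75,"az":0,"jaw":0.25},{"tx":0.58,"ty":0,"tz":0.35,"ax":0,"ay":-0.75,"az":0,"jaw":0.25}]'; python3 - <<'E'
from h import *
np.set_printoptions(precision=1,suppress=True)
o=get_obs();print(o['moment'],o['qpos'])
im,d,c=look('scene')
b=cv2.resize(im[150:350,230:470],None,fx=2.5,fy=2.5); cv2.imwrite('pics/s4c.png',b[:,:,::-1])
for cam in('scene','top'):
    im,d,c=look(cam); p,_=cloud(d,c)
    q=p[(p[:,0]>490)&(p[:,0]<690)&(p[:,1]>-20)&(p[:,1]<190)&(p[:,2]>60)&(p[:,2]<125)]
    # top-face plane
    A=np.c_[q[:,:2],np.ones(len(q))]; w=np.linalg.lstsq(A,q[:,2],rcond=None)[0]; print('slope deg',np.degrees(np.arctan(w[:2])),np.percentile(q[:,2],[10,50,90]))
E
```

```text
t: 11.12
ee_pos: [598.5, 224.6, 71.0]
orientation: [1.881, 1.755, -0.695]
ft_force: [-0.3, 1.1, -1.9]
width: 22.0
[ 0.6 -0.  -0. ] [ 0.6  0.9  1.4 -0.6  1.4 -0.7]
slope deg [-3.4  7.4] [ 87.1 101.2 114. ]
slope deg [1.4 6.5] [ 91.9 101.9 113.7]
```

View pics/s4c.png

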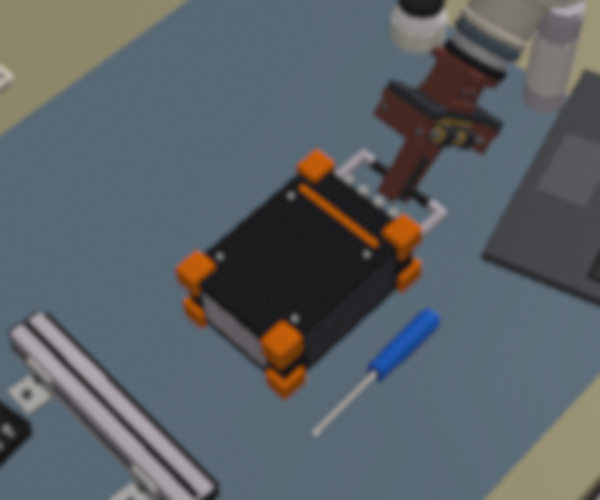

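It is nearly down, about 7° to go, clear of the driver (crop 375,370). The last degrees go slower.

```bash
python3 -m inch '[{"tx":0.47,"ty":0,"tz":0.29,"ax":0,"ay":-0.6,"az":0,"jaw":0.25},{"tx":0.47,"ty":0,"tz":0.29,"ax":0,"ay":-0.6,"az":0,"jaw":0.25},{"tx":0.46,"ty":0,"tz":0.29,"ax":0,"ay":-0.6,"az":0,"jaw":0.25},{"tx":0.45,"ty":0,"tz":0.3,"ax":0,"ay":-0.6,"az":0,"jaw":0.25},{"tx":0.36,"ty":0,"tz":0.24,"ax":0,"ay":-0.5,"az":0,"jaw":0.25},{"tx":0.36,"ty":0,"tz":0.25,"ax":0,"ay":-0.5,"az":0,"jaw":0.25},{"tx":0.36,"ty":0,"tz":0.25,"ax":0,"ay":-0.5,"az":0,"jaw":0.25},{"tx":0.2,"ty":0,"tz":0.15,"ax":0,"ay":0,"az":0,"jaw":0.25},{"tx":0,"ty":0,"tz":0,"ax":0,"ay":0,"az":0,"jaw":0.25}]'; python3 - <<'E'
from h import *
np.set_printoptions(precision=1,suppress=True)
for cam in('scene','top'):
    im,d,c=look(cam); p,_=cloud(d,c)
    q=p[(p[:,0]>510)&(p[:,0]<650)&(p[:,1]>0)&(p[:,1]<180)&(p[:,2]>80)&(p[:,2]<125)]
    for k in range(3):
        A=np.c_[q[:,:2],np.ones(len(q))]; w=np.linalg.lstsq(A,q[:,2],rcond=None)[0]; q=q[abs(A@w-q[:,2])<4]
    print('slope deg',np.degrees(np.arctan(w[:2])),np.percentile(q[:,2],[10,50,90]))
E
```

```text
t: 12.4
ee_pos: [599.2, 233.6, 35.3]
orientation: [1.836, 1.713, -0.749]
ft_force: [-0.1, 0.2, -0.1]
width: 21.8
slope deg [ 0.1 -0. ] [88.3 91.2 93.9]
slope deg [-0.1 -0.2] [86.9 89.6 92.6]
```

It lies flat: top at about 90–91 mm, slope under 0.2°, no remaining force. Now I back the fingers off along their axis and stand the tool upright.

```bash
python3 -m inch '[{"tx":0,"ty":0,"tz":-1.5,"ax":0,"ay":0,"az":0,"jaw":0.3},{"tx":0,"ty":0,"tz":-2,"ax":0,"ay":0,"az":0,"jaw":0.3},{"tx":0,"ty":0,"tz":-3,"ax":0,"ay":0,"az":0,"jaw":0.3},{"tx":0,"ty":0,"tz":-1,"ax":0,"ay":9,"az":0,"jaw":0.6},{"tx":0,"ty":0,"tz":-1,"ax":0,"ay":9,"az":0,"jaw":0.8},{"tx":0,"ty":0,"tz":-1,"ax":0,"ay":9,"az":0,"jaw":1},{"tx":0,"ty":0,"tz":-1,"ax":0,"ay":9,"az":0,"jaw":1},{"tx":0,"ty":0,"tz":-1,"ax":0,"ay":9,"az":0,"jaw":1},{"tx":0,"ty":0,"tz":0,"ax":0,"ay":0,"az":0,"jaw":1}]'; python3 - <<'E'
from h import *
np.set_printoptions(precision=1,suppress=True)
plan([600,290,120],-5.9)
im,d,c=look('top','t5.png'); P,_=cloud(d,c)
im2,d2,c2=look('scene')
for p in(P,cloud(d2,c2)[0]):
    w=lambda x0,x1,y0,y1,z0,z1: p[(p[:,0]>x0)&(p[:,0]<x1)&(p[:,1]>y0)&(p[:,1]<y1)&(p[:,2]>z0)&(p[:,2]<z1)]
    print('inst',rect(w(490,690,-40,215,84,99)))
    s=w(400,700,-220,-100,33,46); print('stop',rect(s))
    # rubber front edge: max y per x bin
    X=np.arange(425,680,10); e=np.array([[x,np.percentile(s[abs(s[:,0]-x)<6][:,1],97)] for x in X if (abs(s[:,0]-x)<6).sum()>5])
    print('face fit',np.polyfit(e[:,0]-590,e[:,1],1), 'deg',np.degrees(np.arctan(np.polyfit(e[:,0],e[:,1],1)[0])))
    q=w(490,690,-60,60,84,99); X=np.arange(540,650,10); e=np.array([[x,np.percentile(q[abs(q[:,0]-x)<6][:,1],3)] for x in X if (abs(q[:,0]-x)<6).sum()>5]); print('tail fit',np.polyfit(e[:,0]-590,e[:,1],1))
E
```

```text
t: 13.62
ee_pos: [604.9, 299.7, 128.1]
orientation: [-2.295, -2.137, -0.016]
ft_force: [0.6, -0.4, 0.8]
width: 82.8
turn(deg,tool) [-0.4 -0.6 91.8] shift cm after turn [-0.4  1.   0.8] before [-1.  -0.4  0.8]
inst (array([588.2,  94.6]), array([156.4, 212.3]), 86.12)
stop (array([ 547.1, -158.4]), array([ 52.3, 286.2]), -5.85)
face fit [  -0.1 -139.3] deg -5.867885618510389
tail fit [-0.1 -4.5]
inst (array([587.9,  94.5]), array([161.1, 219. ]), 86.17)
stop (array([ 546.4, -158.7]), array([ 55.5, 290.6]), -6.01)
face fit [  -0.1 -138. ] deg -5.83057198541096
tail fit [-0.1 -4.8]
```

View pics/t5.png

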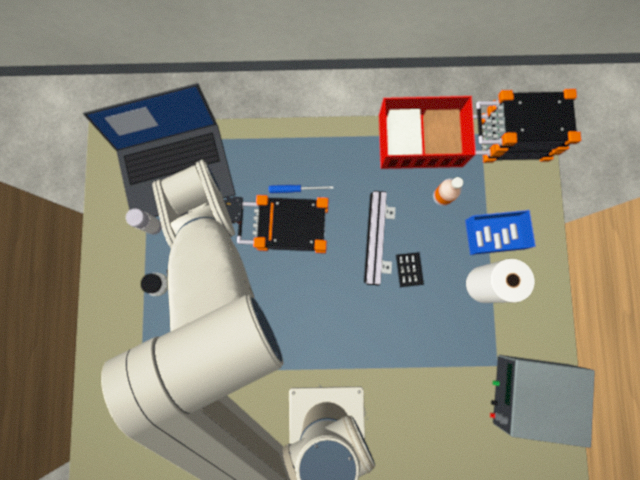

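The top view shows it flat with its tail at (327,225) facing the stop at (375,238), and the driver undisturbed. It has 2° to turn and about 125 mm to go. I'll use the open fingers as a two-point pusher.

```bash
python3 -m inch '[{"tx":0,"ty":0,"tz":0,"ax":0,"ay":0,"az":10.2,"jaw":1},{"tx":0,"ty":0,"tz":0,"ax":0,"ay":0,"az":10.2,"jaw":1},{"tx":0,"ty":0,"tz":0,"ax":0,"ay":0,"az":10.2,"jaw":1},{"tx":0,"ty":0,"tz":0,"ax":0,"ay":0,"az":10.2,"jaw":1},{"tx":0,"ty":0,"tz":0,"ax":0,"ay":0,"az":10.2,"jaw":1},{"tx":0,"ty":0,"tz":0,"ax":0,"ay":0,"az":10.2,"jaw":1},{"tx":0,"ty":0,"tz":0,"ax":0,"ay":0,"az":10.2,"jaw":1},{"tx":0,"ty":0,"tz":0,"ax":0,"ay":0,"az":10.2,"jaw":1},{"tx":0,"ty":0,"tz":0,"ax":0,"ay":0,"az":10.2,"jaw":1},{"tx":0,"ty":0,"tz":0,"ax":0,"ay":0,"az":0,"jaw":1},{"tx":0,"ty":0,"tz":0,"ax":0,"ay":0,"az":0,"jaw":1}]'; python3 -c "
from h import *
plan([602.5,292,28],-5.9)"
```

```text
t: 15.1
ee_pos: [603.5, 301.6, 124.8]
orientation: [-3.129, 0.15, 0.001]
ft_force: [-0.5, -0.1, -0.2]
width: 87.7
turn(deg,tool) [-0.53  0.06  0.41] shift cm after turn [0.   0.96 9.68] before [0.   1.05 9.67]
```

```bash
python3 -m inch '[{"tx":0,"ty":0,"tz":3,"ax":-0.5,"ay":0,"az":0.4,"jaw":1},{"tx":0,"ty":0,"tz":3,"ax":0,"ay":0,"az":0,"jaw":1},{"tx":0,"ty":0,"tz":2.5,"ax":0,"ay":0,"az":0,"jaw":1},{"tx":0,"ty":0,"tz":1.2,"ax":0,"ay":0,"az":0,"jaw":1},{"tx":0,"ty":0.7,"tz":0,"ax":0,"ay":0,"az":0,"jaw":1},{"tx":0,"ty":0.7,"tz":0,"ax":0,"ay":0,"az":0,"jaw":1},{"tx":0,"ty":0.7,"tz":0,"ax":0,"ay":0,"az":0,"jaw":1},{"tx":0,"ty":0.7,"tz":0,"ax":0,"ay":0,"az":0,"jaw":1},{"tx":0,"ty":0.7,"tz":0,"ax":0,"ay":0,"az":0,"jaw":1},{"tx":0,"ty":0.7,"tz":0,"ax":0,"ay":0,"az":0,"jaw":1},{"tx":0,"ty":0,"tz":0,"ax":0,"ay":0,"az":0,"jaw":1}]'; python3 -c "
from h import *
plan([602.5,268,28],-5.9); print(get_obs()['moment'])"
```

```text
t: 16.48
ee_pos: [599.6, 259.0, 28.6]
orientation: [-3.135, 0.17, -0.0]
ft_force: [0.5, 0.1, 0.3]
width: 87.9
turn(deg,tool) [-0.11 -0.01 -0.29] shift cm after turn [ 0.2  -0.92  0.06] before [ 0.19 -0.92  0.06]
[ 0.07008983 -0.02882739  0.04747232]
```

```bash
python3 -m inch '[{"tx":0,"ty":0.6,"tz":0,"ax":0,"ay":0,"az":0,"jaw":1},{"tx":0,"ty":0.6,"tz":0,"ax":0,"ay":0,"az":0,"jaw":1},{"tx":0,"ty":0.6,"tz":0,"ax":0,"ay":0,"az":0,"jaw":1},{"tx":0,"ty":0.6,"tz":0,"ax":0,"ay":0,"az":0,"jaw":1},{"tx":0,"ty":0.6,"tz":0,"ax":0,"ay":0,"az":0,"jaw":1},{"tx":0,"ty":0.6,"tz":0,"ax":0,"ay":0,"az":0,"jaw":1},{"tx":0,"ty":0.6,"tz":0,"ax":0,"ay":0,"az":0,"jaw":1},{"tx":0,"ty":0.6,"tz":0,"ax":0,"ay":0,"az":0,"jaw":1}]'; python3 - <<'E'
from h import *
np.set_printoptions(precision=2,suppress=True)
print(get_obs()['moment'])
im,d,c=look('top'); p,_=cloud(d,c)
w=lambda x0,x1,y0,y1,z0,z1: p[(p[:,0]>x0)&(p[:,0]<x1)&(p[:,1]>y0)&(p[:,1]<y1)&(p[:,2]>z0)&(p[:,2]<z1)]
print('inst',rect(w(490,690,-140,165,84,99)))
im,d,c=look('scene')
b=cv2.resize(im[150:350,200:440],None,fx=2.5,fy=2.5); cv2.imwrite('pics/s6c.png',b[:,:,::-1])
E
```

```text
t: 17.48
ee_pos: [594.5, 212.2, 28.5]
orientation: [-3.134, 0.169, -0.001]
ft_force: [1.5, 5.9, 1.8]
width: 88.1
[ 0.85 -0.11 -0.01]
inst (array([575.9,  40.6]), array([156.1, 211.3]), 84.04)
```

View pics/s6c.png

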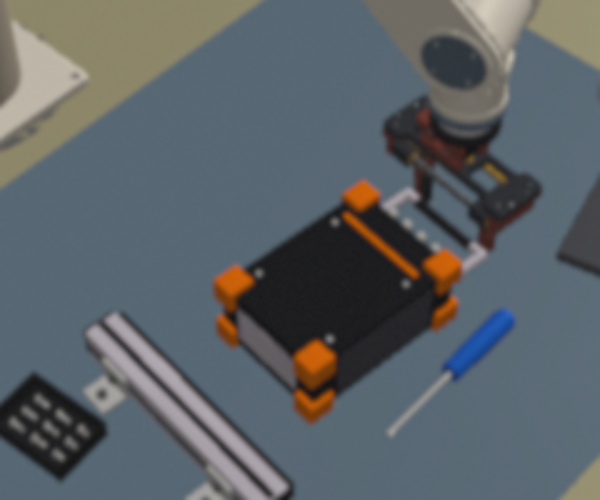

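It is being pushed evenly at both posts with yaw −5.96°, matching the stop, and about 71 mm remain. I push 60 mm, then creep.

```bash
python3 -m inch '[{"tx":0,"ty":0.6,"tz":0,"ax":0,"ay":0,"az":0,"jaw":1},{"tx":0,"ty":0.6,"tz":0,"ax":0,"ay":0,"az":0,"jaw":1},{"tx":0,"ty":0.6,"tz":0,"ax":0,"ay":0,"az":0,"jaw":1},{"tx":0,"ty":0.6,"tz":0,"ax":0,"ay":0,"az":0,"jaw":1},{"tx":0,"ty":0.6,"tz":0,"ax":0,"ay":0,"az":0,"jaw":1},{"tx":0,"ty":0.6,"tz":0,"ax":0,"ay":0,"az":0,"jaw":1},{"tx":0,"ty":0.6,"tz":0,"ax":0,"ay":0,"az":0,"jaw":1},{"tx":0,"ty":0.6,"tz":0,"ax":0,"ay":0,"az":0,"jaw":1},{"tx":0,"ty":0.6,"tz":0,"ax":0,"ay":0,"az":0,"jaw":1},{"tx":0,"ty":0.6,"tz":0,"ax":0,"ay":0,"az":0,"jaw":1}]'; sleep 0; python3 -m inch '[{"tx":0,"ty":0.2,"tz":0,"ax":0,"ay":0,"az":0,"jaw":1},{"tx":0,"ty":0.2,"tz":0,"ax":0,"ay":0,"az":0,"jaw":1},{"tx":0,"ty":0.2,"tz":0,"ax":0,"ay":0,"az":0,"jaw":1}]'
```

```text
t: 18.82
ee_pos: [588.0, 152.7, 28.4]
orientation: [-3.134, 0.169, -0.001]
ft_force: [1.5, 6.0, 3.1]
width: 87.7
t: 19.2
ee_pos: [587.3, 146.8, 28.4]
orientation: [-3.134, 0.169, -0.001]
ft_force: [0.9, 6.7, 3.1]
width: 88.0
```

```bash
python3 -m inch '[{"tx":0,"ty":0.2,"tz":0,"ax":0,"ay":0,"az":0,"jaw":1},{"tx":0,"ty":0.1,"tz":0,"ax":0,"ay":0,"az":0,"jaw":1}]';python3 -m inch '[{"tx":0,"ty":0.1,"tz":0,"ax":0,"ay":0,"az":0,"jaw":1},{"tx":0,"ty":0.1,"tz":0,"ax":0,"ay":0,"az":0,"jaw":1}]'; python3 -m inch '[{"tx":0,"ty":0.1,"tz":0,"ax":0,"ay":0,"az":0,"jaw":1},{"tx":0,"ty":0.1,"tz":0,"ax":0,"ay":0,"az":0,"jaw":1}]'
```

```text
t: 19.45
ee_pos: [587.0, 143.8, 28.4]
orientation: [-3.134, 0.169, -0.001]
ft_force: [0.1, 7.1, 3.0]
width: 87.8
t: 19.7
ee_pos: [587.0, 143.4, 28.4]
orientation: [-3.132, 0.17, -0.001]
ft_force: [-0.1, 18.7, 1.2]
width: 87.9
t: 19.95
ee_pos: [586.7, 143.2, 28.5]
orientation: [-3.13, 0.17, -0.002]
ft_force: [-1.4, 28.1, 0.6]
width: 87.9
```

It has seated: the force rises sharply while the position stays still. I back off straight, rise clear and check.

```bash
python3 -m inch '[{"tx":0,"ty":0,"tz":0,"ax":0,"ay":0,"az":0,"jaw":1},{"tx":0,"ty":-0.3,"tz":0,"ax":0,"ay":0,"az":0,"jaw":1},{"tx":0,"ty":-0.5,"tz":0,"ax":0,"ay":0,"az":0,"jaw":1},{"tx":0,"ty":-2,"tz":0,"ax":0,"ay":0,"az":0,"jaw":1},{"tx":0,"ty":-4,"tz":0,"ax":0,"ay":0,"az":0,"jaw":1},{"tx":0,"ty":-3,"tz":-3,"ax":0,"ay":0,"az":0,"jaw":1},{"tx":0,"ty":0,"tz":-5,"ax":0,"ay":0,"az":0,"jaw":1},{"tx":0,"ty":0,"tz":-5,"ax":0,"ay":0,"az":0,"jaw":1},{"tx":0,"ty":0,"tz":-5,"ax":0,"ay":0,"az":0,"jaw":1},{"tx":0,"ty":0,"tz":0,"ax":0,"ay":0,"az":0,"jaw":1}]'; python3 - <<'E'
from h import *
np.set_printoptions(precision=3,suppress=True)
for cam in('top','scene'):
    im,d,c=look(cam,cam+'7.png'); p,_=cloud(d,c)
    w=lambda x0,x1,y0,y1,z0,z1: p[(p[:,0]>x0)&(p[:,0]<x1)&(p[:,1]>y0)&(p[:,1]<y1)&(p[:,2]>z0)&(p[:,2]<z1)]
    c0,s,a=rect(w(480,690,-150,88,84,99)); n=np.array([np.sin(np.radians(90-a)),np.cos(np.radians(90-a))])
    tail=c0-106*n; print(cam,c0,s,a,'tail',tail,'face there',-138.7-.103*(tail[0]-590))
    for t in('driver','screw_tray','cleaner','towel_roll','parts_bin','spray_can','caps_jar'):
        for r in masks_of(cam,t)[:1]: print(t,np.round(r['location']),end=' ')
im=im[180:380,180:420]; cv2.imwrite('pics/s7c.png',cv2.resize(im,None,fx=2.5,fy=2.5)[:,:,::-1])
E
```

```text
t: 21.2
ee_pos: [599.2, 237.8, 212.8]
orientation: [-3.132, 0.169, -0.011]
ft_force: [-0.1, 0.0, -0.4]
width: 87.4
top [568.1 -26.8] [156.8 213.8] 83.95 tail [ 556.928 -132.21 ] face there -135.2935831154369
driver [286. 187.] screw_tray [407. 267.] cleaner [448. 192.] towel_roll [500. 280.] parts_bin [501. 233.] spray_can [141. 222.] caps_jar [154. 286.] scene [569.1 -25.4] [158.3 217.9] 84.01 tail [ 558.038 -130.821] face there -135.40795336708868
driver [387. 292.] screw_tray [218. 322.] cleaner [244. 398.] towel_roll [120. 346.] parts_bin [157. 418.] spray_can [450. 172.]
```

View pics/s7c.png

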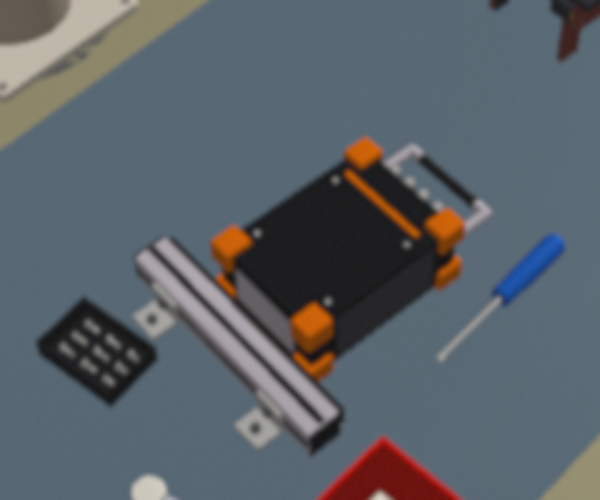

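```bash
python3 -m inch '[{"tx":0,"ty":0,"tz":-5,"ax":0,"ay":0,"az":0,"jaw":1},{"tx":0,"ty":3,"tz":-5,"ax":0,"ay":0,"az":0,"jaw":1},{"tx":0,"ty":5.5,"tz":0,"ax":0,"ay":0,"az":0,"jaw":1},{"tx":0,"ty":5.5,"tz":0,"ax":0,"ay":0,"az":0,"jaw":1},{"tx":0,"ty":5.5,"tz":0,"ax":0,"ay":0,"az":0,"jaw":1},{"tx":0,"ty":5.5,"tz":0,"ax":0,"ay":0,"az":0,"jaw":1},{"tx":0,"ty":5.5,"tz":0,"ax":0,"ay":0,"az":0,"jaw":1},{"tx":0,"ty":5.5,"tz":0,"ax":0,"ay":0,"az":0,"jaw":1},{"tx":0,"ty":0,"tz":0,"ax":0,"ay":0,"az":0,"jaw":1},{"tx":0,"ty":0,"tz":0,"ax":0,"ay":0,"az":0,"jaw":1}]'; python3 - <<'E'
from h import *
np.set_printoptions(precision=3,suppress=True)
im,d,c=look('wrist','w8.png'); p,_=cloud(d,c)
w=lambda x0,x1,y0,y1,z0,z1: p[(p[:,0]>x0)&(p[:,0]<x1)&(p[:,1]>y0)&(p[:,1]<y1)&(p[:,2]>z0)&(p[:,2]<z1)]
n=np.array([.103,.995]);t=np.array([.995,-.103])
s=w(400,700,-220,-100,33,46); i=w(480,660,-150,88,84,99)
print(rect(s)); print(rect(i))
for lo in range(-90,91,20):
    f=lambda q:q[abs((q[:,:2]-[558,-134])@t-lo)<10,:2]@n
    a,b=f(s),f(i); print(lo,np.percentile(a,98).round(1) if len(a) else None,np.percentile(b,1.5).round(1) if len(b) else None)
E
```

```text
t: 23.25
ee_pos: [558.1, -121.7, 307.6]
orientation: [-3.135, 0.17, 0.0]
ft_force: [-0.0, 0.6, -0.3]
width: 87.9
(array([ 549.3, -160.8]), array([ 53.4, 285.8]), -5.9)
(array([569.2, -37.7]), array([156.1, 196.2]), 83.94)
-90 -78.2 None
-70 -88.9 -73.2
-50 -80.5 -70.4
-30 -79.9 -64.5
-10 -79.9 -64.8
10 -80.0 -64.8
30 -80.1 -64.9
50 -81.0 -70.0
70 -89.6 -73.3
90 -78.1 None
```

View pics/w8.png

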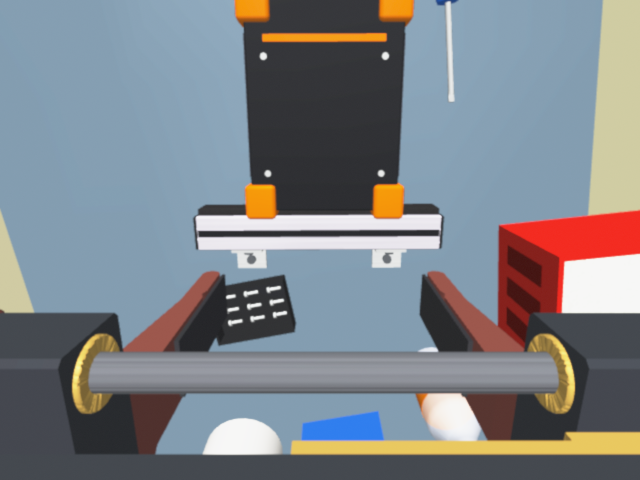

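The tail's two bumpers (262,200 and 388,200) are equally far from the stop, so it is square. The depth edges suggest 2–4 mm between tail and rubber, which disagrees with the felt contact. A gentle second push will settle it.

```bash
python3 -m inch '[{"tx":0,"ty":-6,"tz":0,"ax":0,"ay":0,"az":0,"jaw":1},{"tx":0,"ty":-6,"tz":0,"ax":0,"ay":0,"az":0,"jaw":1},{"tx":0,"ty":-6,"tz":0,"ax":0,"ay":0,"az":0,"jaw":1},{"tx":0,"ty":-6,"tz":0,"ax":0,"ay":0,"az":0,"jaw":1},{"tx":0,"ty":-6,"tz":0,"ax":0,"ay":0,"az":0,"jaw":1},{"tx":0,"ty":-3,"tz":0,"ax":0,"ay":0,"az":0,"jaw":1},{"tx":0,"ty":0,"tz":6,"ax":0,"ay":0,"az":0,"jaw":1},{"tx":0,"ty":0,"tz":6,"ax":0,"ay":0,"az":0,"jaw":1},{"tx":0,"ty":0,"tz":6,"ax":0,"ay":0,"az":0,"jaw":1},{"tx":0,"ty":0,"tz":6,"ax":0,"ay":0,"az":0,"jaw":1},{"tx":0,"ty":0,"tz":3,"ax":0,"ay":0,"az":0,"jaw":1},{"tx":0,"ty":0,"tz":0,"ax":0,"ay":0,"az":0,"jaw":1}]'; python3 -c "
from h import *
plan([587.6,150,28.5],-6.1)"
```

```text
t: 24.8
ee_pos: [591.1, 207.7, 35.6]
orientation: [3.137, -0.166, -0.008]
ft_force: [0.1, -0.5, 0.1]
width: 88.1
turn(deg,tool) [0.02 0.3  0.06] shift cm after turn [0.27 5.77 0.71] before [0.27 5.77 0.71]
```

```bash
python3 -m inch '[{"tx":0.25,"ty":0,"tz":0.7,"ax":0,"ay":0.3,"az":0,"jaw":1},{"tx":0,"ty":2,"tz":0,"ax":0,"ay":0,"az":0,"jaw":1},{"tx":0,"ty":2,"tz":0,"ax":0,"ay":0,"az":0,"jaw":1},{"tx":0,"ty":1.3,"tz":0,"ax":0,"ay":0,"az":0,"jaw":1},{"tx":0,"ty":0.3,"tz":0,"ax":0,"ay":0,"az":0,"jaw":1},{"tx":0,"ty":0,"tz":0,"ax":0,"ay":0,"az":0,"jaw":1}]'; for i in 1; do python3 -m inch '[{"tx":0,"ty":0.2,"tz":0,"ax":0,"ay":0,"az":0,"jaw":1},{"tx":0,"ty":0.2,"tz":0,"ax":0,"ay":0,"az":0,"jaw":1}]'; done; python3 -m inch '[{"tx":0,"ty":0.1,"tz":0,"ax":0,"ay":0,"az":0,"jaw":1},{"tx":0,"ty":0.1,"tz":0,"ax":0,"ay":0,"az":0,"jaw":1}]'
```

```text
t: 25.55
ee_pos: [590.3, 150.4, 31.3]
orientation: [-3.135, 0.17, -0.008]
ft_force: [0.7, 0.8, -0.5]
width: 87.9
t: 25.8
ee_pos: [589.6, 147.1, 31.0]
orientation: [-3.136, 0.168, -0.008]
ft_force: [-0.6, -0.0, -1.0]
width: 87.8
t: 26.05
ee_pos: [589.4, 144.9, 31.0]
orientation: [-3.136, 0.169, -0.008]
ft_force: [0.8, 0.2, -0.2]
width: 87.5
```

```bash
python3 -m inch '[{"tx":0,"ty":0.1,"tz":0,"ax":0,"ay":0,"az":0,"jaw":1},{"tx":0,"ty":0.1,"tz":0,"ax":0,"ay":0,"az":0,"jaw":1}]'; python3 -m inch '[{"tx":0,"ty":0.1,"tz":0,"ax":0,"ay":0,"az":0,"jaw":1},{"tx":0,"ty":0.1,"tz":0,"ax":0,"ay":0,"az":0,"jaw":1}]'; python3 - <<'E'
from h import *
o=get_obs();print(o['ee_pos'],o['ft_force'],o['moment'])
im,d,c=look('top'); p,_=cloud(d,c)
w=lambda x0,x1,y0,y1,z0,z1: p[(p[:,0]>x0)&(p[:,0]<x1)&(p[:,1]>y0)&(p[:,1]<y1)&(p[:,2]>z0)&(p[:,2]<z1)]
print(rect(w(480,690,-150,88,84,99)))
E
```

```text
t: 26.3
ee_pos: [589.3, 143.3, 31.0]
orientation: [-3.135, 0.169, -0.008]
ft_force: [-0.0, 6.1, -0.1]
width: 87.8
t: 26.55
ee_pos: [589.3, 143.0, 31.2]
orientation: [-3.133, 0.17, -0.009]
ft_force: [-1.0, 16.8, -1.8]
width: 88.1
[589.31085251 143.0284642   31.20592655] [-0.95162776 16.8235944  -1.84328745] [2.64158396 0.33060682 0.22907093]
(array([568.3, -25.4]), array([155.6, 218.2]), 83.77)
```

The bar is met at the same place (143.2 mm) and the force climbs at once without sliding, so the tail was already seated. I retreat clear and hand in.

```bash
python3 -m inch '[{"tx":0,"ty":-0.2,"tz":0,"ax":0,"ay":0,"az":0,"jaw":1},{"tx":0,"ty":-0.3,"tz":0,"ax":0,"ay":0,"az":0,"jaw":1},{"tx":0,"ty":-2,"tz":0,"ax":0,"ay":0,"az":0,"jaw":1},{"tx":0,"ty":-4,"tz":0,"ax":0,"ay":0,"az":0,"jaw":1},{"tx":0,"ty":-3,"tz":-3,"ax":0,"ay":0,"az":0,"jaw":1},{"tx":0,"ty":0,"tz":-5,"ax":0,"ay":0,"az":0,"jaw":1},{"tx":0,"ty":0,"tz":-5,"ax":0,"ay":0,"az":0,"jaw":1},{"tx":0,"ty":0,"tz":0,"ax":0,"ay":0,"az":0,"jaw":1},{"tx":0,"ty":0,"tz":0,"ax":0,"ay":0,"az":0,"jaw":1}]'; python3 - <<'E'
from h import *
im,d,c=look('top'); p,_=cloud(d,c)
w=lambda x0,x1,y0,y1,z0,z1: p[(p[:,0]>x0)&(p[:,0]<x1)&(p[:,1]>y0)&(p[:,1]<y1)&(p[:,2]>z0)&(p[:,2]<z1)]
print(rect(w(480,690,-150,88,84,99)),get_obs()['ft_force'])
print(ctrl.close_job())
E
```

```text
t: 27.72
ee_pos: [598.1, 235.6, 160.9]
orientation: [-3.136, 0.169, -0.007]
ft_force: [0.5, 0.1, 0.1]
width: 87.5
(array([568.3, -28. ]), array([157.1, 211.7]), 83.82) [-0.00779437  1.1759641   0.25894939]
the job is handed in; nothing more can be done
None
```

I tipped the instrument over by its handle, let it down onto its underside, and pushed it back against the rubber face of the stop. The job was handed in at about 28 s.

- **Tipping:** The fingers stood loosely around the bar, open 22 mm on the 12 mm bar. They followed its arc all the way down, with the wrist force under 3 N at every check. Once down, the top face was level to within 0.2°.
- **Pushing back:** I used the open fingers as a two-point pusher at about half the lying height. The instrument ended at a yaw of about −6.1°, against −5.9° for the stop.
- **Contact with the stop:** It stopped firmly, with the force rising from 7 to 28 N over 0.6 mm of travel. A second touch met it at the same place (143 mm) and it did not slide.
- **Check that disagreed:** Edges taken from the depth images showed 2–5 mm between tail and rubber. I put this down to edge and calibration bias because of the firm contact, but I could not confirm it by eye.
- **Other things on the bench:** The image positions of the others stayed within a few pixels. The caps jar was found only in the top view on the last look, unmoved there. The gripper was clear of everything when I handed in.

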